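# Dock a watch movement on the timing-test station and hold it

### The arm

A 6-joint arm with a two-finger parallel gripper is mounted at the origin on the work surface. World frame = base frame: x ahead of the robot, y to its left, z up, the work surface at z = 0. Lengths are in m, angles in rad, forces in N, time in s.
With the tool pointing down it reaches from about 0.3 to 0.775 m from the base axis. Payload 14.6 kg.
Tool frame: the origin (TCP) lies on the front face of the gripper's body, between the roots of the fingers; the fingertips stand 73 mm ahead of it and the grasp point (between the pads) lies 54 mm ahead of it (robot.tcp_to_tips is the z of the fingertips in the tool frame, in m); z points along the fingers, y is the direction in which the jaws open and shut (so a half turn about z gives the same grasp; the last joint's range is limited). The gripper opens to 85 mm and grips with 20 to 120 N. Pads are 22 mm wide; open, the fingers measure 114 mm over their backs; the gripper's body (76 mm by 85 mm) begins 54 mm behind the grasp point. The pads swing forward as they close: fully open they stand 13 mm farther back than shut.
Start: joints at [1.239, 0.3, 1.521, -0, 1.321, -0.067], TCP at [0.144, 0.531, 0.304] pointing down, gripper open.
Joint ranges: [-3.03, 3.03], [-0.79, 2.21], [0.23, 2.52], [-1.04, 4.18], [0, 3.07], [-2.55, 2.55]. Speed limits (rad/s): [2.22, 2.22, 2.57, 3.14, 3.14, 3.14].

### API

Orientations are given as a unit quaternion [w, x, y, z].
In Python, from cell import robot, cams, ticket gives the robot as it stands.
- The arm moves only by the tool apply_moves, never from a script. Its argument "motion" is a list of rows, each an object with "jaw": the opening, from 0 (shut) to 1 (fully open); "offset": the shift along the tool's x, y, z in cm, a list of three; "angular": the turn, a rotation vector about the tool's x, y, z in rad, a list of three. In form: [{"jaw": jaw, "offset": [tx, ty, tz], "angular": [rx, ry, rz]}, ...]. A call has 1 to 5 rows; each row is the pose to reach, as a shift and turn from the pose commanded when the call began, along the tool's axes at that moment; what a row does not reach only later rows make up. A row lasts 1/12 s, in which the tool goes at most 41.7 mm and 7.16 degrees, less where a joint would pass 70% of its speed; a pose out of reach is approached as far as the arm can. A call with a gripper value outside its range is refused whole. The fingers move at their own pace and stop on an object; the grip force is fixed at half the most. Time passes only in rows, so rows that repeat a pose let the fingers close. It gives the time, the measured TCP pose, the force and the opening at its end, in the units of the state.
- robot.get_state(): the state, without advancing time (a new reading comes with each control period).
- cams.capture(name): name is "scene" or "top"; returns (picture, depth): 480x640x3 uint8, blue, green, red; 480x640 float32, m along the optical axis (not along the pixel's ray), 0 where there is no reading.
- cams.get_calibration(name): a dict with "camera_matrix" (3x3 intrinsics, pixels), "camera_from_world" (4x4, takes a point from world to camera coordinates). Camera axes: x right, y up, looking along -z (the intrinsics and any distortion apply to the point x, -y, -z); pixel columns grow to the right and rows downward; lengths in m; the calibration is good to about 2 mm. A picture is of the moment at which its call begins. get_calibration takes no time and is no camera call.
- ticket.job_done(): hands the job in, once; it reports no verdict.
The state is a dict: "t": time; "q": joint angles; "dq": joint speeds; "effort": joint torques, N m; "tool_pos": TCP position; "tool_rot": TCP orientation; "force": force on the tool from outside, world axes, zero at the start; "ft_torque": the same for the moment, N m; "gripper_width": finger opening in m.
Only numpy, scipy, OpenCV 4.12 (cv2) and the standard library are available. Lean on these libraries where they do the work, as an engineer would, in place of code of your own. Each camera call takes 0.05 s, during which the arm holds its last target.

### The job

Take the movement carrier (grey block with a brass watch movement on a black foot), set it down flat on the blue-outlined loading area of the timing-test station with its orange-striped edge towards the sprung brass plunger, then slide it along the plate between the guides, pushing the plunger in until the carrier stands firmly against both steel stops. Finish while still holding it pressed against the stops, because the spring pushes it back if you let go. Do not drop or ram it onto the station, and leave the wooden pot, the parts box and the tweezers where they are.

Things in the scene. Friction and masses are not known exactly. Their poses are not given: they have to be found in the camera images.
- carrier: Loose movement carrier, about 0.2 kg. Black foot 60 (x) x 56 (y) x 12 mm; centred on it a grey block 40 x 40 mm, from 12 to 38 mm above the underside, gripped across y with fingertips just above the foot; a brass movement disc 37 mm across, 4 mm thick (look only), on top. Origin: centre of the underside; x points to the leading edge, which has an orange stripe on the foot; z up.
- carrier_nose (a point): Middle of the carrier's leading (orange-striped) edge at the underside: 30 mm along x from the carrier's origin.
- station: Fixed test station. Aluminium plate 200 (x) x 100 x 8 mm; origin: centre of its underside, x points from loading end to plunger. Plate top z = 8 mm. Two dark guide rails, 10 mm high on the plate, inner faces at y = +-30 mm (carrier has 2 mm play each side), straight for x = -16 to 46 mm, flared open from x = -34 mm. Grey housing at x = 54 to 100 mm, 90 mm wide, top 45 mm above the bench.
- load_mark (a point): Centre of the blue-outlined loading area on the plate's top: station x = -60 mm, y = 0, z = 8 mm. Outline 70 (x) x 68 mm. The carrier's origin belongs here (within 10 mm along x, 5 mm across), its x along the station's x. No rails beside it.
- stops: Two fixed square steel stop posts, 12 x 12 mm, centred at y = +-20 mm of the station, 17 mm high above the plate; their striking faces lie at station x = 42 mm. Its origin is the station's origin. Against them the carrier's origin is at station x = 12 mm.
- plunger_tip (a point): Centre of the brass plunger's flat front face, 13 mm across, 15.5 mm over the bench, between the stop posts. At rest it stands at station x = 30 mm, 12 mm in front of the stops' faces; it moves with the plunger along station x.
- plunger (a joint): Travel of the sprung plunger in m, 0 at rest, growing as it is pushed in along the station's +x. Spring: about 2 N at the start, rising 0.35 N per mm, about 6 N at 0.012, where the carrier meets the stops. It springs back when released.
- pot: Bystander: round dark wooden pot, 60 mm across, 47 mm high; origin at the centre of its underside. Leave it.
- parts_box: Bystander: small clear box with white lid, 52 x 42 x 24 mm; origin at the centre of its underside. Leave it.
- tweezers: Bystander: steel tweezers lying flat along their x, 130 mm long, 18 mm wide, 5 mm thick; origin at about the middle, underside. Leave them.
Mind the look-alikes: they are no part of the job. What is shaped like the carrier but red is not meant.

How it is judged:
By the outcome, as a careful person would: the job done as asked, in the order asked, and still so for the second after the job is handed in, while the arm keeps its last pose, push and grip.
It also fails if it takes over 42 s, if anything falls off the work surface, if the arm or the gripper's body presses on something with over 40 N, if the wrist force passes 120 N, or if a joint passes its speed limit or range.

## Working session

There is one attempt and no reset: what is moved stays moved. The work goes in short steps, Python scripts to look and compute and a tool call to move; the robot and the scene stay as the last step left them, time stands still between calls to the robot, and variables do not carry over. Pictures are saved under pics/ and viewed, and the job is handed in when it is done.

Besides the shell and the picture viewer there is one more tool, called after "Request:" as name(argument=value, ...) on one line, values as JSON. apply_moves: Moves the arm, as the interface text tells. Its arguments: {"type":"object","properties":{"motion":{"type":"array","items":{"type":"object","properties":{"jaw":{"type":"number"},"offset":{"type":"array","items":{"type":"number"}},"angular":{"type":"array","items":{"type":"number"}}}}}},"required":["motion"]}

```bash
mkdir -p pics; ls; python3 - <<'E'
from cell import robot,cams
import cv2,numpy as np
np.set_printoptions(precision=4,suppress=True)
for n in("scene","top"):
    p,d=cams.capture(n); cv2.imwrite(f"pics/{n}0.png",p); np.savez(f"{n}0.npz",p=p,d=d)
    c=cams.get_calibration(n); print(n,c["camera_matrix"],c["camera_from_world"],[k for k in c], (d>0).mean())
print(robot.get_state())
E
```

```text
pics
scene [[482.0174   0.     320.4902]
 [  0.     482.0174 230.0304]
 [  0.       0.       1.    ]] [[-0.803   0.5958 -0.0106  0.4794]
 [-0.5291 -0.7046  0.4729  0.2511]
 [ 0.2742  0.3854  0.8811 -1.1634]
 [ 0.      0.      0.      1.    ]] ['camera_matrix', 'camera_from_world'] 0.996044921875
top [[467.013    0.     320.4379]
 [  0.     467.013  237.1338]
 [  0.       0.       1.    ]] [[-0.0322 -0.9995 -0.0031 -0.0408]
 [ 0.9793 -0.0321  0.1998 -0.5629]
 [-0.1998  0.0034  0.9798 -0.7497]
 [ 0.      0.      0.      1.    ]] ['camera_matrix', 'camera_from_world'] 0.996181640625
{'t': 0.1, 'q': array([ 1.2394,  0.3004,  1.5215,  0.    ,  1.3207, -0.0666]), 'dq': array([-0.0011, -0.0001, -0.0026,  0.002 , -0.0002, -0.0025]), 'effort': array([ -0.0027, -54.4386, -36.2367,  -0.0002,   0.003 ,   0.    ]), 'tool_pos': array([0.1439, 0.5307, 0.3034]), 'tool_rot': array([-0.0001,  0.132 ,  0.9912, -0.0005]), 'force': array([0.157 , 0.0379, 0.284 ]), 'ft_torque': array([-0.0359,  0.0212, -0.0208]), 'gripper_width': 0.08534894068625104}
```

View pics/scene0.png

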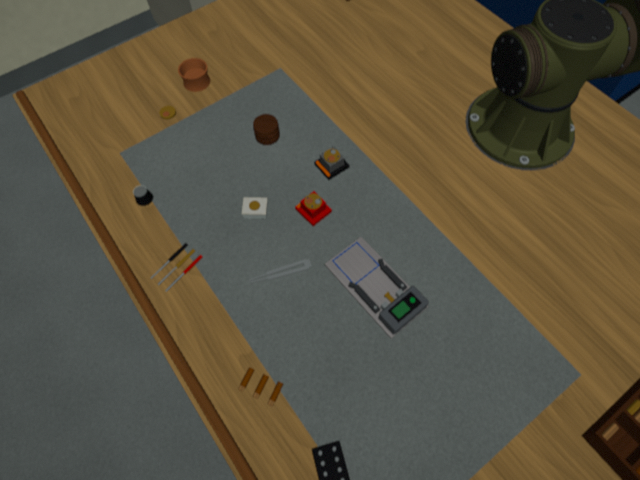

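View pics/top0.png

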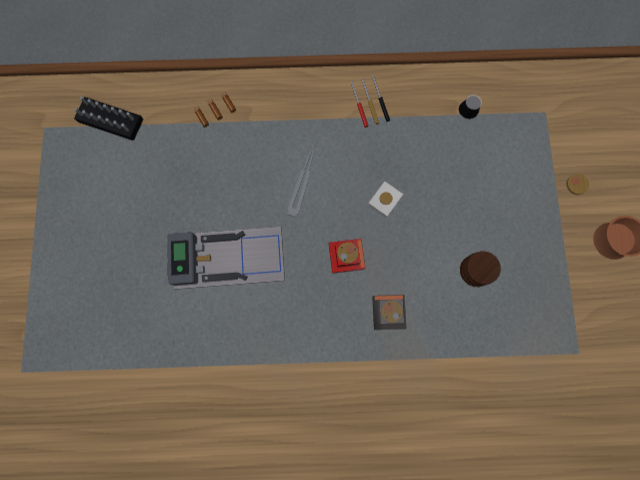

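The carrier could be taken for any of these:
- Grey block on a black foot: top (390,312), scene (332,162). This one matches the description.
- Red look-alike: top (347,256), scene (313,207).
- White parts box with a brass disc: top (386,199).
- Pot: top (480,268).

I'll check the grey one in a close crop and measure it.

```bash
cat > h.py <<'E'
import numpy as np,cv2
from cell import robot,cams
np.set_printoptions(precision=4,suppress=True)
def cal(n):
    c=cams.get_calibration(n); return np.array(c["camera_matrix"]),np.array(c["camera_from_world"])
def ray(n,u,v,z):
    K,T=cal(n); d=np.array([(u-K[0,2])/K[0,0],-(v-K[1,2])/K[1,1],-1.])
    R=T[:3,:3];o=-R.T@T[:3,3];w=R.T@d
    return o+w*(z-o[2])/w[2]
def proj(n,P):
    K,T=cal(n);q=T[:3,:3]@np.array(P)+T[:3,3]
    return K[0,0]*q[0]/-q[2]+K[0,2],K[1,1]*(-q[1])/-q[2]+K[1,2]
E
python3 - <<'E'
from h import *
p=np.load("top0.npz")["p"];s=np.load("scene0.npz")["p"]
a=cv2.resize(p[285:340,360:420],None,fx=6.6,fy=6.6,interpolation=cv2.INTER_CUBIC)
b=cv2.resize(s[140:185,305:360],None,fx=7,fy=7,interpolation=cv2.INTER_CUBIC)
c=cv2.resize(p[222:294,160:292],None,fx=5.9,fy=5.9,interpolation=cv2.INTER_CUBIC)[:, :779]
H=max(a.shape[0],b.shape[0]);f=lambda x:cv2.copyMakeBorder(x,0,H-x.shape[0],0,0,0)
ab=np.hstack([f(a),f(b)]);cv2.imwrite("pics/crop.png",cv2.convertScaleAbs(ab,alpha=1.6));cv2.imwrite("pics/station.png",cv2.convertScaleAbs(c,alpha=1.6))
E
```

```text
(no output)
```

View pics/crop.png

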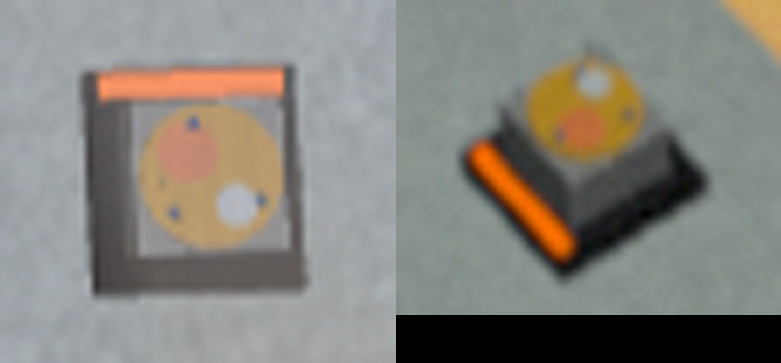

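View pics/station.png

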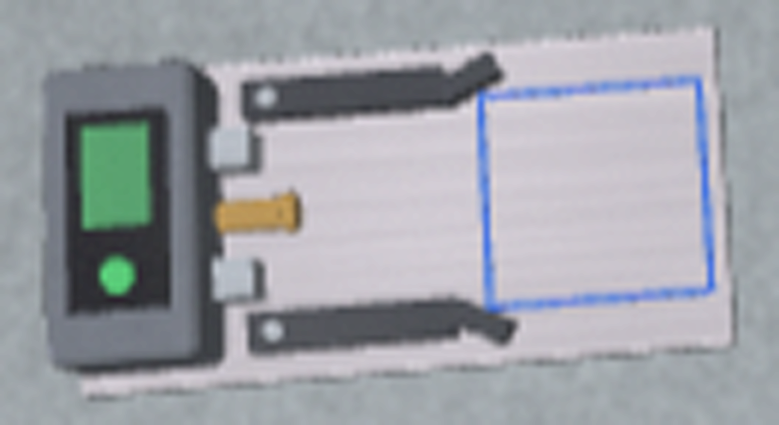

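```bash
cat > m.py <<'E'
from h import *
def cnt(m):
    c,_=cv2.findContours(m.astype(np.uint8),cv2.RETR_EXTERNAL,cv2.CHAIN_APPROX_NONE);return max(c,key=cv2.contourArea)[:,0].astype(float)
def up(p,x0,x1,y0,y1,f=8):
    return cv2.resize(p[y0:y1,x0:x1],None,fx=f,fy=f,interpolation=cv2.INTER_CUBIC), lambda c:(c+.5)/f-.5+np.array([x0,y0])
def rect(n,c,z):
    w=np.array([ray(n,u,v,z)[:2] for u,v in c]);r=cv2.minAreaRect((w*1000).astype(np.float32));return r,w
def mask(img,kind):
    h=cv2.cvtColor(img,cv2.COLOR_BGR2HSV);H,S,V=[h[...,i].astype(int) for i in range(3)]
    if kind=="blue":return (H>105)&(H<128)&(S>90)
    if kind=="orange":return (H<14)&(S>140)&(V>110)
    if kind=="disc":return (H<30)&(S>75)
E
cat > t.py <<'E'
from m import *
for n,b,b2 in(("top",(362,418,287,338),(220,292,222,294)),("scene",(307,357,140,185),(320,440,232,340))):
    p=np.load(n+"0.npz")["p"];K,T=cal(n);print(n,"cam at",-T[:3,:3].T@T[:3,3])
    i,f=up(p,*b2)
    r,w=rect(n,f(cnt(mask(i,"blue"))),.008);print("blue",r)
    i,f=up(p,*b)
    h=cv2.cvtColor(i,cv2.COLOR_BGR2HSV)
    m=mask(i,"orange");r,w=rect(n,f(cnt(m)),.012);print("orange",r)
    cc=f(cnt(mask(i,"disc")&~cv2.dilate(m.astype(np.uint8),np.ones((5,5))).astype(bool)))
    r,w=rect(n,cc,.041);print("disc",r,cv2.minEnclosingCircle((w*1000).astype(np.float32)))
    cv2.imwrite(f"pics/mask_{n}.png",mask(i,"disc").astype(np.uint8)*255)
    V=h[...,2]; print(np.percentile(V,[1,10,25,50,75,90]))
E
python3 t.py
```

```text
top cam at [ 0.4001 -0.0563  0.8469]
blue ((543.445068359375, 51.057289123535156), (70.58525085449219, 70.8650131225586), 2.671678066253662)
orange ((457.7076721191406, -176.50067138671875), (5.328152179718018, 48.73933792114258), 0.0500655472278595)
disc ((432.0055847167969, -176.0869140625), (36.14888000488281, 36.12733459472656), 52.40394973754883) ((431.9681396484375, -176.2616424560547), 18.445112228393555)
[ 46.  60. 100. 105. 107. 115.]
scene cam at [0.8369 0.3396 0.9115]
blue ((508.4275817871094, 70.76488494873047), (22.155824661254883, 6.240642070770264), 82.17435455322266)
orange ((457.9437255859375, -179.98512268066406), (50.950382232666016, 7.628948211669922), 89.43059539794922)Traceback (most recent call last):
  File "t.py", line 10, in <module>
    r,w=rect(n,cc,.041);print("disc",r,cv2.minEnclosingCircle((w*1000).astype(np.float32)))
        ~~~~^^^^^^^^^^^
  File "m.py", line 7, in rect
    w=np.array([ray(n,u,v,z)[:2] for u,v in c]);r=cv2.minAreaRect((w*1000).astype(np.float32));return r,w
                ~~~^^^^^^^^^
  File "h.py", line 7, in ray
    K,T=cal(n); d=np.array([(u-K[0,2])/K[0,0],-(v-K[1,2])/K[1,1],-1.])
        ~~~^^^
  File "h.py", line 5, in cal
    c=cams.get_calibration(n); return np.array(c["camera_matrix"]),np.array(c["camera_from_world"])
ValueError: time passes only in moves, steps and waits
```

```bash
python3 - <<'E'
from cell import cams
import pickle
pickle.dump({n:cams.get_calibration(n) for n in("scene","top")},open("cal.pkl","wb"))
E
sed -i 's/c=cams.get_calibration(n); return/c=C[n]; return/; s/^def cal/import pickle;C=pickle.load(open("cal.pkl","rb"))\ndef cal/' h.py
sed -i 's/(H>105)&(H<128)&(S>90)/(H>105)\&(H<128)\&(S>60)/; s/(H<30)&(S>75)/(H>12)\&(H<32)\&(S>75)/' m.py
cat >> t.py <<'E'
    i,f=up(p,*b2)
    mb=cv2.morphologyEx(mask(i,"blue").astype(np.uint8),cv2.MORPH_CLOSE,np.ones((25,25)))
    r,w=rect(n,f(cnt(mb)),.008);print("blue closed",r);cv2.imwrite(f"pics/blue_{n}.png",mb*255)
    # plate: bright, unsaturated, closed
    bb=(155,297,220,300) if n=="top" else b2
    i,f=up(p,*bb,f=5);h=cv2.cvtColor(i,cv2.COLOR_BGR2HSV)
    b_,g_,r_=[i[...,k].astype(int) for k in range(3)]
    m=((r_-g_>0)&(h[...,2]>100)).astype(np.uint8);cv2.imwrite(f"pics/plate_{n}.png",cv2.resize(m*255,None,fx=.7,fy=.7))
E
python3 t.py; python3 - <<'E'
import cv2,numpy as np
L=[cv2.imread(f"pics/{k}.png") for k in("mask_top","mask_scene","blue_top","blue_scene","plate_top","plate_scene")]
L=[cv2.resize(x,(260,260)) for x in L]
cv2.imwrite("pics/masks1.png",np.vstack([np.hstack(L[:3]),np.hstack(L[3:])]))
E
```

```text
top cam at [ 0.4001 -0.0563  0.8469]
blue ((543.412841796875, 51.03260040283203), (71.30662536621094, 71.81809997558594), 2.436981439590454)
orange ((457.7076721191406, -176.50067138671875), (5.328152179718018, 48.73933792114258), 0.0500655472278595)
disc ((432.0055847167969, -176.0869140625), (36.14888000488281, 36.12733459472656), 52.40394973754883) ((431.9681396484375, -176.2616424560547), 18.445112228393555)
[ 46.  60. 100. 105. 107. 115.]
blue closed ((543.412841796875, 51.03260040283203), (71.30662536621094, 71.81809997558594), 2.436981439590454)
scene cam at [0.8369 0.3396 0.9115]
blue ((544.0518798828125, 48.227752685546875), (73.06183624267578, 73.0107421875), 3.4332189559936523)
orange ((457.9437255859375, -179.98512268066406), (50.950382232666016, 7.628948211669922), 89.43059539794922)
disc ((434.01214599609375, -177.76170349121094), (39.03725814819336, 37.944358825683594), 48.49049758911133) ((432.998291015625, -177.90968322753906), 20.302064895629883)
[13. 45. 87. 90. 92. 97.]
blue closed ((544.0518798828125, 48.227752685546875), (73.06183624267578, 73.0107421875), 3.4332189559936523)
```

View pics/masks1.png

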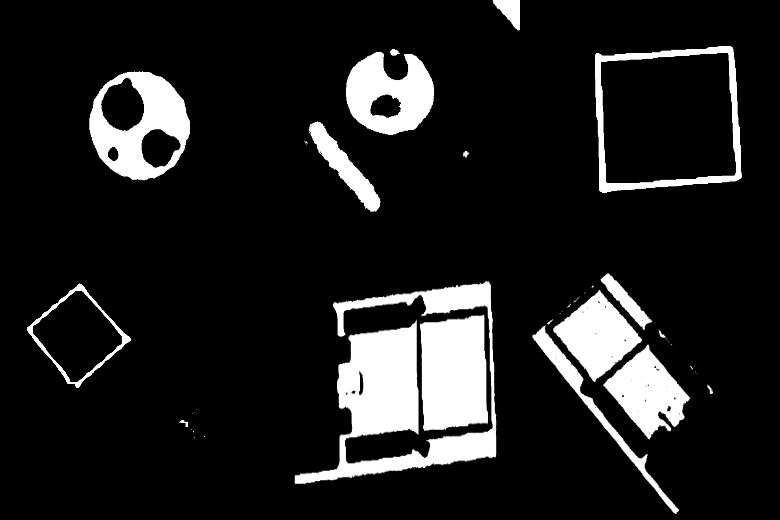

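```bash
cat > t2.py <<'E'
from m import *
def sides(w,name):
    w=w*1000;r=cv2.minAreaRect(w.astype(np.float32));B=cv2.boxPoints(r)
    for k in range(4):
        a,b=B[k],B[(k+1)%4];L=np.linalg.norm(b-a);d=(b-a)/L;n=np.array([-d[1],d[0]])
        s=(w-a)@d;e=(w-a)@n
        q=w[(s>.15*L)&(s<.85*L)&(abs(e)<4)]
        v=cv2.fitLine(q.astype(np.float32),cv2.DIST_HUBER,0,.01,.01).ravel()
        print(name,"len%.1f"%L,"ang %.2f"%np.degrees(np.arctan(v[1]/v[0]) if abs(v[0])>abs(v[1]) else -np.arctan(v[0]/v[1])),"mid",v[2:],len(q))
for n,b,b2 in(("top",(362,418,287,338),(220,292,222,294)),("scene",(307,357,140,185),(320,440,232,340))):
    p=np.load(n+"0.npz")["p"]
    i,f=up(p,*b2);_,w=rect(n,f(cnt(mask(i,"blue"))),.008);sides(w,n+" blue")
    # inner contour
    c,h=cv2.findContours(mask(i,"blue").astype(np.uint8),cv2.RETR_CCOMP,cv2.CHAIN_APPROX_NONE)
    c=max([c[k] for k in range(len(c)) if h[0,k,3]>=0],key=cv2.contourArea)[:,0].astype(float)
    r,w=rect(n,f(c),.008);print(r);sides(w,n+" blue in")
    i,f=up(p,*b);g=cv2.cvtColor(i,cv2.COLOR_BGR2GRAY)
    m=(i.min(2)<(75 if n=="top" else 65));r,w=rect(n,f(cnt(m)),.012);print(n,"foot",r);sides(w,n+" foot")
E
python3 t2.py
```

```text
top blue len71.8 ang 2.70 mid [508.6089  49.5649] 223
top blue len71.3 ang 2.59 mid [544.8071  15.5206] 215
top blue len71.8 ang 2.43 mid [577.5422  52.5334] 219
top blue len71.3 ang 2.93 mid [544.0919  86.5629] 216
((542.9515991210938, 50.97783279418945), (64.11370086669922, 65.87431335449219), 2.737941026687622)
top blue in len65.9 ang 2.99 mid [511.6239  49.4316] 204
top blue in len64.1 ang 2.91 mid [552.9877  19.0149] 193
top blue in len65.9 ang 2.76 mid [574.5859  52.5515] 201
top blue in len64.1 ang 2.37 mid [545.0826  83.6271] 194
top foot ((431.94427490234375, -175.5008544921875), (57.8119010925293, 60.172672271728516), 89.75991821289062)
top foot len60.2 ang -0.49 mid [ 433.5774 -203.8687] 193
top foot len57.8 ang -0.33 mid [ 461.5424 -174.7277] 182
top foot len60.2 ang -0.71 mid [ 432.0053 -146.9922] 193
top foot len57.8 ang -0.77 mid [ 402.5821 -171.843 ] 184
scene blue len73.0 ang 3.53 mid [509.4242  46.5376] 147
scene blue len73.1 ang 3.02 mid [542.3961  12.6943] 263
scene blue len73.0 ang 2.51 mid [578.3932  51.5183] 154
scene blue len73.1 ang 3.10 mid [543.1949  83.3788] 238
((517.3782958984375, 165.7123260498047), (0.39175382256507874, 0.34393230080604553), 7.527382850646973)Traceback (most recent call last):
  File "t2.py", line 16, in <module>
    r,w=rect(n,f(c),.008);print(r);sides(w,n+" blue in")
                                   ~~~~~^^^^^^^^^^^^^^^^
  File "t2.py", line 8, in sides
    v=cv2.fitLine(q.astype(np.float32),cv2.DIST_HUBER,0,.01,.01).ravel()
      ~~~~~~~~~~~^^^^^^^^^^^^^^^^^^^^^^^^^^^^^^^^^^^^^^^^^^^^^^^
cv2.error: OpenCV(4.12.0) /io/opencv/modules/imgproc/src/linefit.cpp:50: error: (-215:Assertion failed) count > 0 in function 'fitLine2D_wods'
```

```bash
cat > go.py <<'E'
import sys,numpy as np
from scipy.spatial.transform import Rotation as Ro
from cell import robot
np.set_printoptions(precision=4,suppress=True)
def go(P,psi):  # world goal TCP, yaw of tool y in deg
    s=robot.get_state();q=s["tool_rot"];R=Ro.from_quat([q[1],q[2],q[3],q[0]])
    a=np.radians(psi);y=np.array([np.cos(a),np.sin(a),0]);z=np.array([0,0,-1.]);G=Ro.from_matrix(np.c_[np.cross(y,z),y,z])
    yy=R.as_matrix()[:,1]
    print("t",s["t"],"pos",s["tool_pos"],"psi",np.degrees(np.arctan2(yy[1],yy[0])),"F",s["force"],"w",s["gripper_width"],"q6",s["q"][5])
    print("offset cm",R.inv().apply(np.array(P)-s["tool_pos"])*100,"ang",(R.inv()*G).as_rotvec())
if __name__=="__main__":
    v=list(map(float,sys.argv[1:]));go(v[:3],v[3])
E
python3 go.py .45 .25 .28 -90.55; python3 -c "
from cell import robot;print(robot.tcp_to_tips)"
```

```text
t 0.1 pos [0.1439 0.5307 0.3034] psi 74.82576610989938 F [0.157  0.0379 0.284 ] w 0.08534894068625104 q6 -0.06659832059087456
offset cm [-36.8881 -19.0767   2.3552] ang [-0.0003  0.0015  2.8864]
0.0726
```

Request:
apply_moves(motion=[{"jaw": 1,"offset": [-36.9,-19.1,2.3],"angular": [0,0,2.886]},{"jaw": 1,"offset": [-36.9,-19.1,2.3],"angular": [0,0,2.886]},{"jaw": 1,"offset": [-36.9,-19.1,2.3],"angular": [0,0,2.886]},{"jaw": 1,"offset": [-36.9,-19.1,2.3],"angular": [0,0,2.886]},{"jaw": 1,"offset": [-36.9,-19.1,2.3],"angular": [0,0,2.886]}])

```text
t: 0.52
tool_pos: [0.2981, 0.3886, 0.2921]
tool_rot: [-0.0, 0.433, 0.901, -0.0]
force: [1.0, 1.1, -0.0]
gripper_width: 0.0857
```

```bash
python3 go.py .4325 -.177 .2 -90.55
```

```text
t 0.5167 pos [0.2981 0.3886 0.2921] psi 38.68921793918166 F [ 1.0015  1.0652 -0.0262] w 0.08573417073309005 q6 0.16630543041757945
offset cm [-52.5442 -24.8633   9.2212] ang [-0.0001  0.0004  2.2556]
```

Request:
apply_moves(motion=[{"jaw": 1,"offset": [-52.5,-24.9,9.2],"angular": [0,0,2.256]},{"jaw": 1,"offset": [-52.5,-24.9,9.2],"angular": [0,0,2.256]},{"jaw": 1,"offset": [-52.5,-24.9,9.2],"angular": [0,0,2.256]},{"jaw": 1,"offset": [-52.5,-24.9,9.2],"angular": [0,0,2.256]},{"jaw": 1,"offset": [-52.5,-24.9,9.2],"angular": [0,0,2.256]}])

```text
t: 0.93
tool_pos: [0.3455, 0.1883, 0.2594]
tool_rot: [0.0, 0.689, 0.725, -0.0]
force: [1.4, 0.3, 0.1]
gripper_width: 0.0853
```

```bash
python3 go.py .4325 -.177 .2 -90.55
```

```text
t 0.9333 pos [0.3455 0.1883 0.2594] psi 2.874132665517601 F [1.3825 0.2804 0.1419] w 0.08531972159100948 q6 0.355760629803222
offset cm [-36.9243   6.854    5.9408] ang [0.     0.     1.6306]
```

Request:
apply_moves(motion=[{"jaw": 1,"offset": [-36.9,6.9,5.9],"angular": [0,0,1.631]},{"jaw": 1,"offset": [-36.9,6.9,5.9],"angular": [0,0,1.631]},{"jaw": 1,"offset": [-36.9,6.9,5.9],"angular": [0,0,1.631]},{"jaw": 1,"offset": [-36.9,6.9,5.9],"angular": [0,0,1.631]},{"jaw": 1,"offset": [-36.9,6.9,5.9],"angular": [0,0,1.631]}])

```text
t: 1.35
tool_pos: [0.3947, -0.0117, 0.2272]
tool_rot: [0.0, 0.879, 0.477, 0.0]
force: [1.5, 0.3, 0.8]
gripper_width: 0.0851
```

```bash
python3 go.py .4325 -.177 .2 -90.55
```

```text
t 1.35 pos [ 0.3947 -0.0117  0.2272] psi -32.957082858001634 F [1.5454 0.2807 0.8212] w 0.08511244897005091 q6 0.4526673021482709
offset cm [-11.8116  12.1643   2.7238] ang [ 0.0002 -0.0003  1.0052]
```

Request:
apply_moves(motion=[{"jaw": 1,"offset": [-11.8,12.2,2.7],"angular": [0,0,1.005]},{"jaw": 1,"offset": [-11.8,12.2,2.7],"angular": [0,0,1.005]},{"jaw": 1,"offset": [-11.8,12.2,2.7],"angular": [0,0,1.005]},{"jaw": 1,"offset": [-11.8,12.2,2.7],"angular": [0,0,1.005]},{"jaw": 1,"offset": [-11.8,12.2,2.7],"angular": [0,0,1.005]}])

```text
t: 1.77
tool_pos: [0.4343, -0.1795, 0.1993]
tool_rot: [0.0, 0.983, 0.182, -0.0]
force: [-0.1, 0.3, -0.4]
gripper_width: 0.0857
```

```bash
python3 go.py .4325 -.177 .2 -90.55
```

```text
t 1.7667 pos [ 0.4343 -0.1795  0.1993] psi -68.97063697246966 F [-0.0948  0.2585 -0.4463] w 0.08571864728517434 q6 0.7344333548395049
offset cm [-0.0785 -0.299  -0.0741] ang [0.0001 0.0008 0.3766]
```

Request:
apply_moves(motion=[{"jaw": 1,"offset": [0,-0.2,0],"angular": [0,0,0.377]},{"jaw": 1,"offset": [0,-0.2,0],"angular": [0,0,0.377]},{"jaw": 1,"offset": [0,-0.2,0],"angular": [0,0,0.377]},{"jaw": 1,"offset": [0,-0.2,0],"angular": [0,0,0.377]},{"jaw": 1,"offset": [0,-0.2,0],"angular": [0,0,0.377]}])

```text
t: 2.18
tool_pos: [0.4332, -0.1729, 0.2003]
tool_rot: [-0.0, 1.0, 0.002, -0.0]
force: [-0.1, 0.2, -0.2]
gripper_width: 0.0854
```

```bash
python3 go.py .4325 -.177 .13 -90.55;  python3 - <<'E'
from h import *
for n in("top","scene"):
    p,d=cams.capture(n);cv2.imwrite(f"pics/{n}1.png",p)
p=cv2.imread("pics/scene1.png");cv2.imwrite("pics/s1c.png",cv2.resize(p[80:260,220:440],None,fx=3.5,fy=3.3))
E
```

```text
t 2.1833 pos [ 0.4332 -0.1729  0.2003] psi -89.7916577868538 F [-0.1472  0.2219 -0.2381] w 0.08541445260272855 q6 1.10894258707819
offset cm [-0.0723  0.4145  7.0294] ang [-0.0002  0.0003  0.0132]
```

View pics/s1c.png

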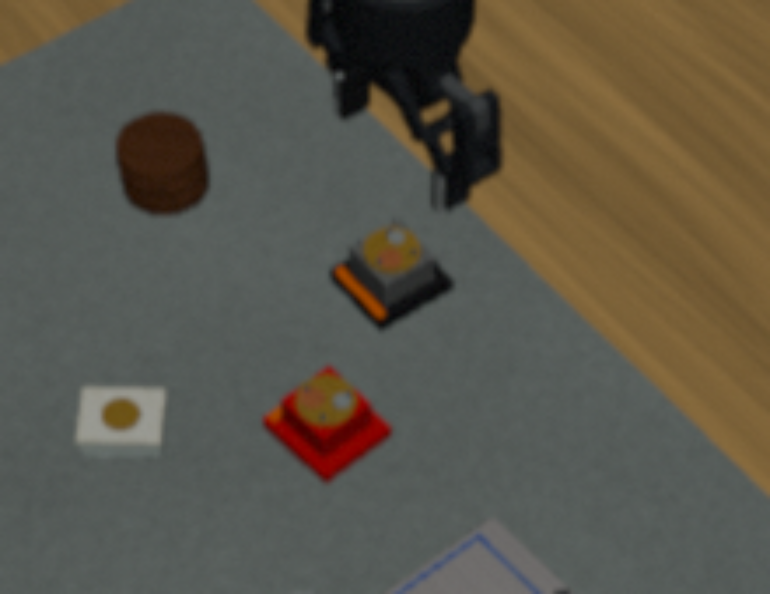

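View pics/top1.png

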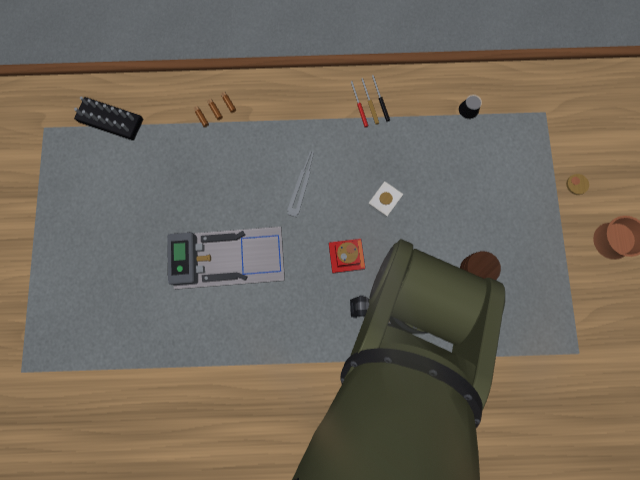

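The scene view shows the gripper above and in line with the grey carrier, which is at about (390,265) in the crop. The red one at (327,420) and the pot at (162,160) are clear. In the top view the arm hides the carrier. I'll descend now.

Request:
apply_moves(motion=[{"jaw": 1,"offset": [-0.07,0.41,3],"angular": [0,0,0.013]},{"jaw": 1,"offset": [-0.07,0.41,5.5],"angular": [0,0,0.013]},{"jaw": 1,"offset": [-0.07,0.41,7.0],"angular": [0,0,0.013]},{"jaw": 1,"offset": [-0.07,0.41,7.0],"angular": [0,0,0.013]},{"jaw": 1,"offset": [-0.07,0.41,7.0],"angular": [0,0,0.013]}])

```text
t: 2.7
tool_pos: [0.4326, -0.177, 0.1304]
tool_rot: [-0.0, 1.0, -0.006, -0.001]
force: [0.3, -1.0, 0.7]
gripper_width: 0.0856
```

```bash
python3 go.py .4325 -.177 .087 -90.55
```

```text
t 2.7 pos [ 0.4326 -0.177   0.1304] psi -90.63986527509563 F [ 0.2907 -1.0161  0.6762] w 0.08558130491470749 q6 1.1152585591869837
offset cm [-0.0017  0.0049  4.3413] ang [-0.0005  0.0011 -0.0016]
```

Request:
apply_moves(motion=[{"jaw": 1,"offset": [0,0,1.5],"angular": [0,0,0]},{"jaw": 1,"offset": [0,0,3],"angular": [0,0,0]},{"jaw": 1,"offset": [0,0,4],"angular": [0,0,0]},{"jaw": 1,"offset": [0,0,4.3],"angular": [0,0,0]},{"jaw": 0.7,"offset": [0,0,4.3],"angular": [0,0,0]}])

```text
t: 3.12
tool_pos: [0.4327, -0.177, 0.0876]
tool_rot: [-0.0, 1.0, -0.006, -0.0]
force: [1.0, -0.5, 0.6]
gripper_width: 0.0754
```

```bash
python3 go.py .4325 -.177 .087 -90.55;  python3 - <<'E'
from h import *
for n in("scene",):
    p,d=cams.capture(n);cv2.imwrite(f"pics/{n}2.png",p)
cv2.imwrite("pics/s2c.png",cv2.convertScaleAbs(cv2.resize(p[100:220,260:400],None,fx=5,fy=5,interpolation=2),alpha=1.7))
E
```

```text
t 3.1167 pos [ 0.4327 -0.177   0.0876] psi -90.72296644788325 F [ 1.0425 -0.4716  0.5547] w 0.07536224539547767 q6 1.1166783602126047
offset cm [-0.024  -0.0046  0.0645] ang [-0.0001  0.0001 -0.003 ]
```

View pics/s2c.png

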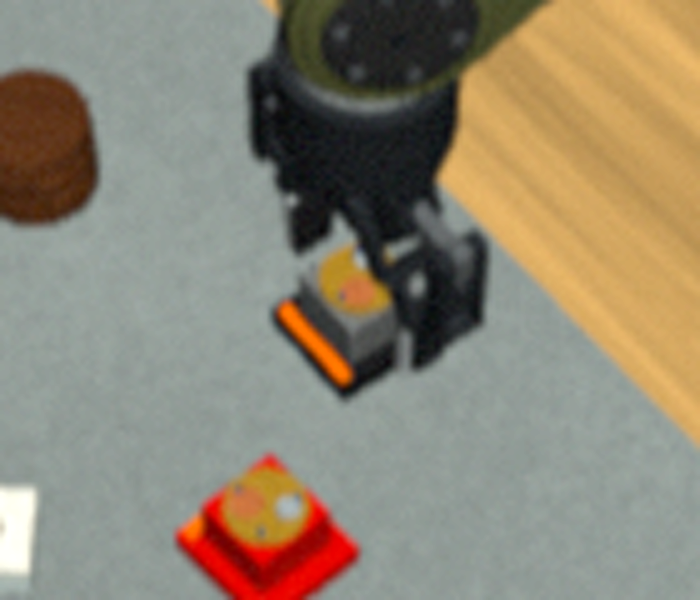

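The fingers stand either side of the block. The orange stripe at (315,345) is free and nothing is touched. I'll close the jaws.

Request:
apply_moves(motion=[{"jaw": 0.5,"offset": [0,0,0],"angular": [0,0,0]},{"jaw": 0.4,"offset": [0,0,0],"angular": [0,0,0]},{"jaw": 0.2,"offset": [0,0,0],"angular": [0,0,0]},{"jaw": 0,"offset": [0,0,0],"angular": [0,0,0]},{"jaw": 0,"offset": [0,0,0],"angular": [0,0,0]}])

```text
t: 3.58
tool_pos: [0.433, -0.1773, 0.0885]
tool_rot: [0.0, 1.0, -0.007, 0.001]
force: [-1.8, 0.3, 6.5]
gripper_width: 0.039
```

Request:
apply_moves(motion=[{"jaw": 0,"offset": [0,0,0],"angular": [0,0,0]},{"jaw": 0,"offset": [0,0,0],"angular": [0,0,0]},{"jaw": 0,"offset": [0,0,0],"angular": [0,0,0]}])

```text
t: 3.83
tool_pos: [0.433, -0.1772, 0.0885]
tool_rot: [0.0, 1.0, -0.007, 0.001]
force: [-1.1, 0.7, 8.4]
gripper_width: 0.0388
```

```bash
python3 go.py .4325 -.177 .087 -90.55
```

```text
t 3.8333 pos [ 0.433  -0.1772  0.0885] psi -90.74847643677911 F [-1.0755  0.7354  8.3831] w 0.0387537340658165 q6 1.1171102907427635
offset cm [-0.0541 -0.0239  0.1456] ang [ 0.0008 -0.0014 -0.0035]
```

Request:
apply_moves(motion=[{"jaw": 0,"offset": [0,0,-0.5],"angular": [0,0,0]},{"jaw": 0,"offset": [0,0,-2],"angular": [0,0,0]},{"jaw": 0,"offset": [0,0,-4],"angular": [0,0,0]},{"jaw": 0,"offset": [0,0,-6],"angular": [0,0,0]},{"jaw": 0,"offset": [0,0,-7],"angular": [0,0,0]}])

```text
t: 4.25
tool_pos: [0.433, -0.1772, 0.1598]
tool_rot: [0.001, 1.0, -0.007, 0.001]
force: [0.2, 0.2, -1.9]
gripper_width: 0.0387
```

```bash
python3 go.py .5437 .0496 .16 2.8;  python3 - <<'E'
from h import *
for n in("scene",):
    p,d=cams.capture(n);cv2.imwrite(f"pics/{n}3.png",p)
cv2.imwrite("pics/s3c.png",cv2.convertScaleAbs(cv2.resize(p[80:220,260:400],None,fx=4,fy=4,interpolation=2),alpha=1.7))
E
```

```text
t 4.25 pos [ 0.433  -0.1772  0.1598] psi -90.75327443097683 F [ 0.1619  0.1673 -1.9219] w 0.03867053835690396 q6 1.1171742570399095
offset cm [ 10.7675 -22.8255  -0.0196] ang [ 0.0027 -0.0008 -1.6328]
```

View pics/s3c.png

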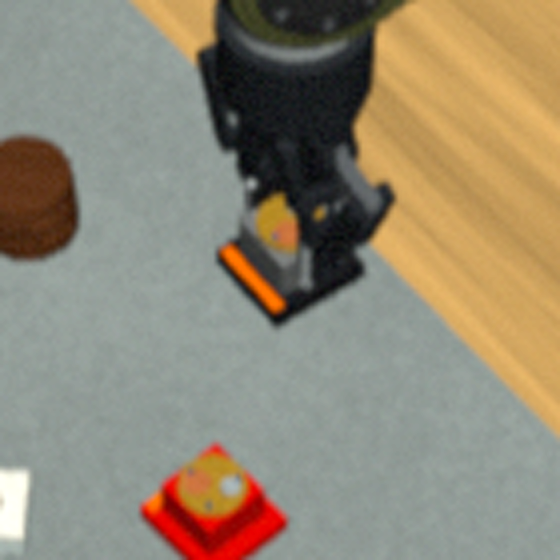

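Request:
apply_moves(motion=[{"jaw": 0,"offset": [1,-1.5,-1],"angular": [0,0,-0.08]},{"jaw": 0,"offset": [2,-4.5,-1],"angular": [0,0,-0.2]},{"jaw": 0,"offset": [4,-8,-1],"angular": [0,0,-0.32]},{"jaw": 0,"offset": [5,-11,-1],"angular": [0,0,-0.44]},{"jaw": 0,"offset": [6,-13.5,-1],"angular": [0,0,-0.56]}])

```text
t: 4.72
tool_pos: [0.4946, -0.0408, 0.1667]
tool_rot: [-0.0, 0.962, 0.273, -0.0]
force: [0.7, -0.9, -2.1]
gripper_width: 0.0386
```

```bash
python3 go.py .5437 .0496 .16 2.8
```

```text
t 4.7167 pos [ 0.4946 -0.0408  0.1667] psi -58.30033151665864 F [ 0.7228 -0.9225 -2.0582] w 0.03862484266843046 q6 0.8613159026959173
offset cm [ 8.9277 -5.1086  0.6716] ang [-0.0009  0.0001 -1.0664]
```

Request:
apply_moves(motion=[{"jaw": 0,"offset": [2,-1.2,0],"angular": [0,0,-0.12]},{"jaw": 0,"offset": [4,-2.3,0],"angular": [0,0,-0.24]},{"jaw": 0,"offset": [6,-3.5,0],"angular": [0,0,-0.36]},{"jaw": 0,"offset": [7.7,-4.5,0],"angular": [0,0,-0.48]},{"jaw": 0,"offset": [8.9,-5.1,0],"angular": [0,0,-0.6]}])

```text
t: 5.13
tool_pos: [0.5441, 0.0487, 0.1665]
tool_rot: [-0.0, 0.838, 0.545, -0.0]
force: [-0.6, 0.6, -1.8]
gripper_width: 0.0387
```

```bash
python3 go.py .5437 .0496 .16 2.8
```

```text
t 5.1333 pos [0.5441 0.0487 0.1665] psi -23.89320488841813 F [-0.6156  0.6006 -1.7978] w 0.03872448716608115 q6 0.4390465436923452
offset cm [ 0.067  -0.0765  0.6498] ang [-0.001   0.0001 -0.4659]
```

Request:
apply_moves(motion=[{"jaw": 0,"offset": [0,0,0.6],"angular": [0,0,-0.12]},{"jaw": 0,"offset": [0,0,0.6],"angular": [0,0,-0.24]},{"jaw": 0,"offset": [0,0,0.6],"angular": [0,0,-0.36]},{"jaw": 0,"offset": [0,0,0.6],"angular": [0,0,-0.46]},{"jaw": 0,"offset": [0,0,0.6],"angular": [0,0,-0.46]}])

```text
t: 5.55
tool_pos: [0.5436, 0.047, 0.1605]
tool_rot: [-0.0, 0.693, 0.721, -0.0]
force: [-0.7, -0.6, -2.8]
gripper_width: 0.0388
```

```bash
python3 go.py .5437 .0496 .11 2.8; python3 - <<'E'
from h import *
for n in("scene","top"):
    p,d=cams.capture(n);cv2.imwrite(f"pics/{n}4.png",p)
    b=p[200:350,300:450] if n=="scene" else p[190:320,150:330]
    cv2.imwrite(f"pics/{n}4c.png",cv2.convertScaleAbs(cv2.resize(b,None,fx=4,fy=4,interpolation=2),alpha=1.7))
E
```

```text
t 5.55 pos [0.5436 0.047  0.1605] psi 2.338486355666124 F [-0.6827 -0.6317 -2.797 ] w 0.03879409469238016 q6 -0.021590668716243218
offset cm [0.2555 0.0282 5.0488] ang [-0.0013  0.     -0.0081]
```

View pics/scene4c.png

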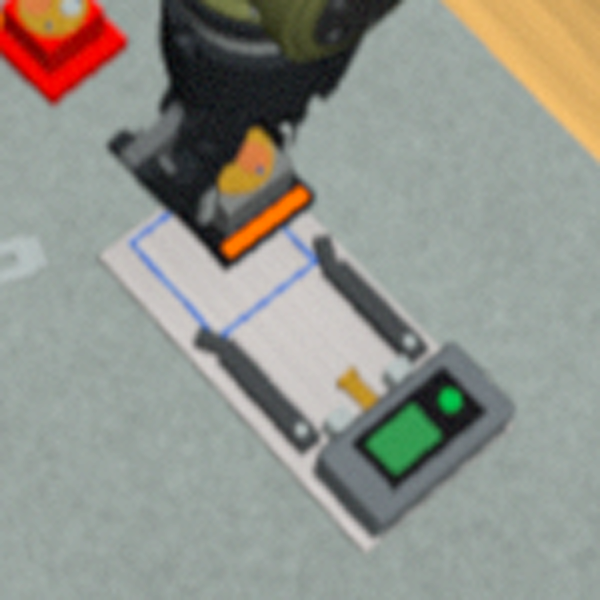

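View pics/top4c.png

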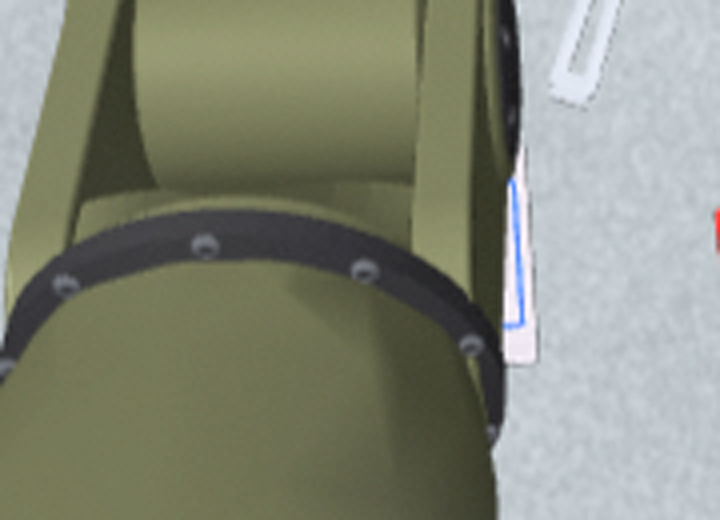

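The scene view shows the stripe at crop (265,225), facing the plunger at (355,390), with the carrier above the blue outline. In the top view the arm hides it. I'll lower to just above the plate and compare the two in the scene view.

Request:
apply_moves(motion=[{"jaw": 0,"offset": [0.25,0.03,1.5],"angular": [0,0,-0.008]},{"jaw": 0,"offset": [0.25,0.03,3],"angular": [0,0,-0.008]},{"jaw": 0,"offset": [0.25,0.03,4.5],"angular": [0,0,-0.008]},{"jaw": 0,"offset": [0.25,0.03,5.5],"angular": [0,0,-0.008]},{"jaw": 0,"offset": [0.25,0.03,5.5],"angular": [0,0,-0.008]}])

```text
t: 6.07
tool_pos: [0.5432, 0.0495, 0.1043]
tool_rot: [-0.001, 0.692, 0.722, -0.001]
force: [0.0, 0.3, -1.9]
gripper_width: 0.0389
```

```bash
cat > chk.py <<'E'
from m import *
import sys
k=sys.argv[1];P0=np.array([.5437,.0496])  # mark, mean of both cameras
s=robot.get_state();tp=s["tool_pos"];a=np.radians(92.8);ex=np.array([np.cos(a),np.sin(a)]);ey=np.array([-ex[1],ex[0]])
B=np.array([.5440,.0482]) # mark as the scene camera sees it
p,_=cams.capture("scene");cv2.imwrite(f"pics/s{k}.png",p)
zb=tp[2]-.0885
i,f=up(p,320,440,200,340);m=mask(i,"orange")
(r,w)=rect("scene",f(cnt(m)),zb+.012);c=np.array(r[0])/1000
print("zbottom",zb,"tcp rel mark (sx,sy mm)",1000*np.array([(tp[:2]-P0)@ex,(tp[:2]-P0)@ey]))
print("orange rel scene-mark sx,sy",1000*np.array([(c-B)@ex,(c-B)@ey]),r)
cv2.imwrite(f"pics/s{k}c.png",cv2.convertScaleAbs(cv2.resize(p[210:350,310:450],None,fx=4.2,fy=4.2,interpolation=2),alpha=1.7))
E
python3 chk.py 5; python3 go.py .5437 .0496 .0965 2.8
```

```text
zbottom 0.015806412456845442 tcp rel mark (sx,sy mm) [-0.1159  0.4829]
orange rel scene-mark sx,sy [26.5671  1.3977] ((541.3062133789062, 74.66709899902344), (50.89400100708008, 8.020662307739258), 2.439714193344116)
t 6.1167 pos [0.5437 0.0495 0.1056] psi 2.4170105358425342 F [ 0.4986  0.2097 -0.8634] w 0.03916536819697371 q6 -0.018559447057691462
offset cm [ 0.013  -0.0011  0.9134] ang [-0.0019 -0.0001 -0.0067]
```

View pics/s5c.png

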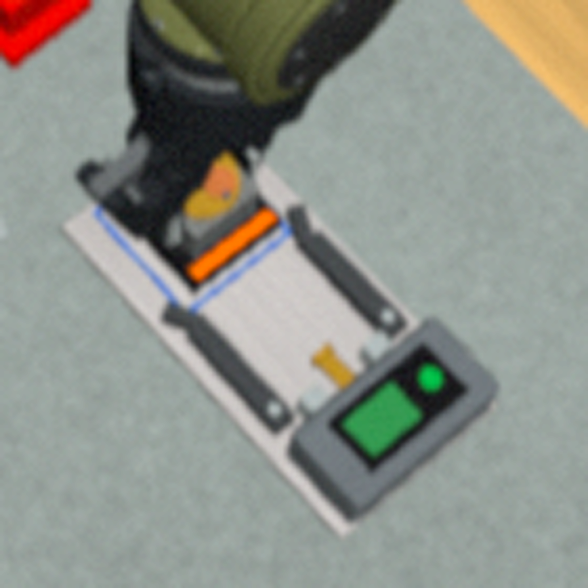

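In the scene camera the stripe lies about 26.6 mm ahead of the mark and 1.4 mm to the side, so the alignment is good. I'll lower gently.

Request:
apply_moves(motion=[{"jaw": 0,"offset": [0,0,0.3],"angular": [0,0,-0.007]},{"jaw": 0,"offset": [0,0,0.5],"angular": [0,0,-0.007]},{"jaw": 0,"offset": [0,0,0.6],"angular": [0,0,-0.007]},{"jaw": 0,"offset": [0,0,0.7],"angular": [0,0,-0.007]},{"jaw": 0,"offset": [0,0,0.75],"angular": [0,0,-0.007]}])

```text
t: 6.53
tool_pos: [0.5442, 0.0495, 0.0991]
tool_rot: [0.0, 0.689, 0.725, 0.0]
force: [-0.1, 0.3, -0.8]
gripper_width: 0.039
```

```bash
python3 go.py .5437 .0496 .0965 2.8
```

```text
t 6.5333 pos [0.5442 0.0495 0.0991] psi 2.9100347395263424 F [-0.1085  0.3005 -0.7662] w 0.03901587454726596 q6 -0.02705215625867183
offset cm [ 0.0098 -0.0468  0.2616] ang [0.0004 0.     0.0019]
```

Request:
apply_moves(motion=[{"jaw": 0,"offset": [0,0,0.05],"angular": [0,0,0]},{"jaw": 0,"offset": [0,0,0.1],"angular": [0,0,0]},{"jaw": 0,"offset": [0,0,0.15],"angular": [0,0,0]},{"jaw": 0,"offset": [0,0,0.15],"angular": [0,0,0]}])

```text
t: 6.87
tool_pos: [0.5441, 0.0495, 0.0974]
tool_rot: [-0.0, 0.689, 0.725, -0.0]
force: [0.1, -0.8, -2.8]
gripper_width: 0.039
```

```bash
python3 go.py .5437 .0496 .0965 2.8
```

```text
t 6.8667 pos [0.5441 0.0495 0.0974] psi 2.9213815687903866 F [ 0.1164 -0.7519 -2.8075] w 0.03897613631958574 q6 -0.027240990373328774
offset cm [ 0.0093 -0.0372  0.0896] ang [-0.      0.      0.0021]
```

Request:
apply_moves(motion=[{"jaw": 0,"offset": [0,0,0.05],"angular": [0,0,0]},{"jaw": 0,"offset": [0,0,0.1],"angular": [0,0,0]},{"jaw": 0,"offset": [0,0,0.1],"angular": [0,0,0]},{"jaw": 0,"offset": [0,0,0.1],"angular": [0,0,0]}])

```text
t: 7.2
tool_pos: [0.5441, 0.0495, 0.0965]
tool_rot: [0.0, 0.689, 0.725, 0.0]
force: [-0.8, -0.1, -0.8]
gripper_width: 0.0392
```

```bash
python3 go.py .5437 .0496 .0965 2.8
```

```text
t 7.2 pos [0.5441 0.0495 0.0965] psi 2.920477671935506 F [-0.7534 -0.0678 -0.7847] w 0.039168509598740194 q6 -0.027250173404621183
offset cm [ 0.0111 -0.043   0.0037] ang [0.0001 0.     0.0021]
```

Request:
apply_moves(motion=[{"jaw": 0,"offset": [0,0,0.05],"angular": [0,0,0]},{"jaw": 0,"offset": [0,0,0.05],"angular": [0,0,0]},{"jaw": 0,"offset": [0,0,0.05],"angular": [0,0,0]}])

```text
t: 7.45
tool_pos: [0.5441, 0.0495, 0.0965]
tool_rot: [0.0, 0.689, 0.725, 0.0]
force: [-3.5, -0.9, 6.5]
gripper_width: 0.039
```

```bash
python3 go.py .5437 .0496 .0965 2.8
```

```text
t 7.45 pos [0.5441 0.0495 0.0965] psi 2.923189658938013 F [-3.4628 -0.9144  6.4704] w 0.03901805083418365 q6 -0.027297244507452273
offset cm [ 0.013  -0.0428 -0.0004] ang [0.0002 0.0001 0.0022]
```

Request:
apply_moves(motion=[{"jaw": 0,"offset": [0,0,0.05],"angular": [0,0,0]},{"jaw": 0,"offset": [0,0,0.05],"angular": [0,0,0]},{"jaw": 0,"offset": [0,0,0.05],"angular": [0,0,0]}])

```text
t: 7.7
tool_pos: [0.5441, 0.0495, 0.0965]
tool_rot: [0.0, 0.689, 0.725, 0.0]
force: [-7.3, -1.1, 13.8]
gripper_width: 0.0388
```

```bash
python3 go.py .5437 .0496 .0965 2.8
```

```text
t 7.7 pos [0.5441 0.0495 0.0965] psi 2.925198985431613 F [-7.2597 -1.0939 13.7748] w 0.03882229222667503 q6 -0.027266544336123577
offset cm [ 0.0117 -0.0442 -0.002 ] ang [0.0002 0.0001 0.0022]
```

Contact: 14 N at TCP z 0.0965, which is the expected height. I'll ease off to a light touch and check the placement.

Request:
apply_moves(motion=[{"jaw": 0,"offset": [0,0,-0.07],"angular": [0,0,0]},{"jaw": 0,"offset": [0,0,-0.07],"angular": [0,0,0]},{"jaw": 0,"offset": [0,0,-0.07],"angular": [0,0,0]}])

```text
t: 7.95
tool_pos: [0.5442, 0.0495, 0.0965]
tool_rot: [0.0, 0.689, 0.725, 0.0]
force: [-4.1, -0.7, 6.6]
gripper_width: 0.0391
```

```bash
python3 chk.py 6; python3 go.py .5437 .0496 .0965 2.8
```

```text
zbottom 0.007988110275144455 tcp rel mark (sx,sy mm) [-0.1159 -0.4801]
orange rel scene-mark sx,sy [26.5761  0.188 ] ((542.5140380859375, 74.73516845703125), (50.44868087768555, 8.064709663391113), 2.816331624984741)
t 8.0 pos [0.5442 0.0495 0.0965] psi 2.9199691406929413 F [-3.2946 -0.2394  6.1251] w 0.03898852893564142 q6 -0.027250109994427774
offset cm [ 0.0135 -0.0501 -0.0021] ang [0.0003 0.0001 0.0021]
```

View pics/s6c.png

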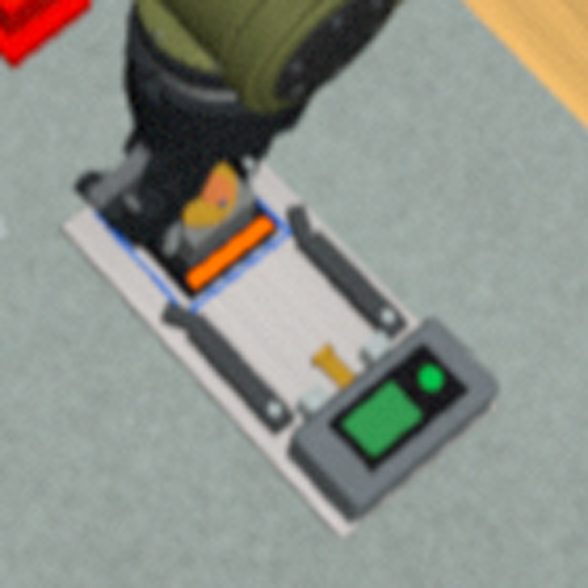

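The carrier lies flat inside the outline, 0.2 mm off centre and parallel at 2.8°. Now I'll slide it along tool x.

Request:
apply_moves(motion=[{"jaw": 0,"offset": [0.3,0,-0.02],"angular": [0,0,0]},{"jaw": 0,"offset": [0.8,0,-0.02],"angular": [0,0,0]},{"jaw": 0,"offset": [1.3,0,-0.02],"angular": [0,0,0.001]},{"jaw": 0,"offset": [1.8,0,-0.02],"angular": [0,0,0.002]},{"jaw": 0,"offset": [2.2,0,-0.02],"angular": [0,0,0.002]}])

```text
t: 8.42
tool_pos: [0.5431, 0.0721, 0.0965]
tool_rot: [0.0, 0.69, 0.724, 0.0]
force: [-0.4, -3.5, 5.0]
gripper_width: 0.0387
```

```bash
python3 chk.py 7; python3 go.py .5402 .1215 .0965 2.8
```

```text
zbottom 0.008007153714901516 tcp rel mark (sx,sy mm) [22.5005 -0.5164]
orange rel scene-mark sx,sy [49.2552  0.2696] ((541.3245849609375, 97.38325500488281), (50.445743560791016, 7.8986406326293945), 2.8074488639831543)
t 8.4667 pos [0.5431 0.0726 0.0965] psi 2.8405983901846876 F [0.2383 2.5413 4.1254] w 0.03859030530408398 q6 0.016423957089973903
offset cm [ 4.8952 -0.0426  0.0014] ang [ 0.0005 -0.0001  0.0007]
```

View pics/s7c.png

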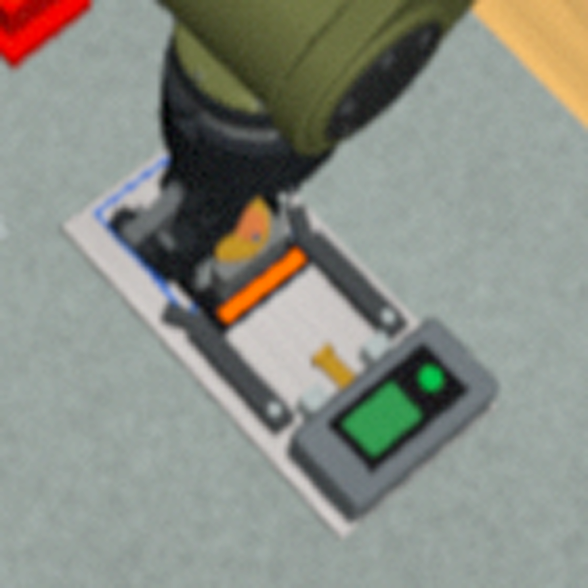

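The nose is between the rails, with about equal gaps at crop (215,320) and (305,255), and there is no sideways force. I'll carry on.

Request:
apply_moves(motion=[{"jaw": 0,"offset": [0.4,0,0],"angular": [0,0,0]},{"jaw": 0,"offset": [1.0,0,0],"angular": [0,0,0]},{"jaw": 0,"offset": [1.8,0,0],"angular": [0,0,0]},{"jaw": 0,"offset": [2.5,0,0],"angular": [0,0,0]},{"jaw": 0,"offset": [3.0,0,0],"angular": [0,0,0]}])

```text
t: 8.88
tool_pos: [0.5416, 0.102, 0.0965]
tool_rot: [0.0, 0.69, 0.724, 0.0]
force: [0.7, -3.6, 6.2]
gripper_width: 0.0389
```

```bash
python3 go.py .5402 .1215 .0965 2.8
```

```text
t 8.8833 pos [0.5416 0.102  0.0965] psi 2.8141078001509454 F [ 0.7032 -3.6381  6.2179] w 0.03888282324519568 q6 0.07072012403161437
offset cm [ 1.9537 -0.0398 -0.0014] ang [0.0003 0.0001 0.0002]
```

Next, slowly onto the plunger: 2 mm per row.

Request:
apply_moves(motion=[{"jaw": 0,"offset": [0.2,0,0.01],"angular": [0,0,0]},{"jaw": 0,"offset": [0.5,0,0.01],"angular": [0,0,0]},{"jaw": 0,"offset": [0.8,0,0.01],"angular": [0,0,0]},{"jaw": 0,"offset": [1.1,0,0.01],"angular": [0,0,0]},{"jaw": 0,"offset": [1.4,0,0.01],"angular": [0,0,0]}])

```text
t: 9.3
tool_pos: [0.541, 0.1152, 0.0966]
tool_rot: [0.001, 0.69, 0.724, -0.0]
force: [1.1, -9.7, 7.1]
gripper_width: 0.0388
```

```bash
python3 chk.py 8; python3 go.py .5402 .1215 .0965 2.8
```

```text
zbottom 0.008064191819278352 tcp rel mark (sx,sy mm) [65.6304 -0.5437]
orange rel scene-mark sx,sy [92.3265  0.0947] ((539.3953247070312, 140.41162109375), (50.278587341308594, 7.801169395446777), 3.012357711791992)
t 9.35 pos [0.541  0.1156 0.0965] psi 2.8194903342516566 F [ 0.6631 -6.1074  5.9399] w 0.03898344191605891 q6 0.09600131079528558
offset cm [ 0.5955 -0.0513  0.0027] ang [0.0005 0.0008 0.0003]
```

View pics/s8c.png

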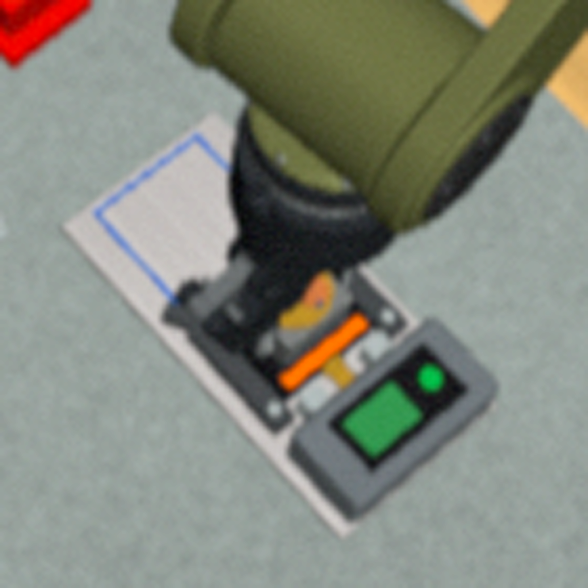

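The stripe at (325,352) is now on the plunger, with a few mm left to the stops at (320,392) and (365,345).

Request:
apply_moves(motion=[{"jaw": 0,"offset": [0.1,0,0],"angular": [0,0,0]},{"jaw": 0,"offset": [0.2,0,0],"angular": [0,0,0]},{"jaw": 0,"offset": [0.3,0,0],"angular": [0,0,0]},{"jaw": 0,"offset": [0.4,0,0],"angular": [0,0,0]},{"jaw": 0,"offset": [0.45,0,0],"angular": [0,0,0]}])

```text
t: 9.77
tool_pos: [0.5408, 0.1194, 0.0965]
tool_rot: [0.001, 0.69, 0.724, -0.0]
force: [0.5, -11.7, 8.0]
gripper_width: 0.0386
```

```bash
python3 go.py .5402 .1215 .0965 2.8
```

```text
t 9.7667 pos [0.5408 0.1194 0.0965] psi 2.7970684249252313 F [  0.5165 -11.6763   8.0165] w 0.03862400568556942 q6 0.1035967669760174
offset cm [ 0.2153 -0.0516  0.0027] ang [ 0.0004  0.0011 -0.0001]
```

Request:
apply_moves(motion=[{"jaw": 0,"offset": [0.05,0,0],"angular": [0,0,0]},{"jaw": 0,"offset": [0.1,0,0],"angular": [0,0,0]},{"jaw": 0,"offset": [0.1,0,0],"angular": [0,0,0]}])

```text
t: 10.02
tool_pos: [0.5408, 0.1203, 0.0965]
tool_rot: [0.001, 0.69, 0.724, -0.0]
force: [1.1, -10.3, 7.5]
gripper_width: 0.0385
```

```bash
python3 go.py .5402 .1215 .0965 2.8
```

```text
t 10.0167 pos [0.5408 0.1203 0.0965] psi 2.7999468482819703 F [  1.0615 -10.3188   7.4542] w 0.03853613471778095 q6 0.10531382144039249
offset cm [ 0.1202 -0.0523  0.0042] ang [ 0.0004  0.0012 -0.    ]
```

Request:
apply_moves(motion=[{"jaw": 0,"offset": [0.05,0,0],"angular": [0,0,0]},{"jaw": 0,"offset": [0.1,0,0],"angular": [0,0,0]},{"jaw": 0,"offset": [0.1,0,0],"angular": [0,0,0]}])

```text
t: 10.27
tool_pos: [0.5408, 0.1205, 0.0966]
tool_rot: [0.001, 0.69, 0.724, -0.001]
force: [-0.2, -18.8, 9.7]
gripper_width: 0.0389
```

```bash
python3 go.py .5402 .1215 .0965 2.8
```

```text
t 10.2667 pos [0.5408 0.1205 0.0966] psi 2.795588104121747 F [ -0.2445 -18.8075   9.7017] w 0.03892344852056779 q6 0.10713515440378198
offset cm [ 0.0987 -0.0563  0.0128] ang [ 0.0003  0.0025 -0.0001]
```

Request:
apply_moves(motion=[{"jaw": 0,"offset": [0.05,0,0],"angular": [0,0,0]},{"jaw": 0,"offset": [0.1,0,0],"angular": [0,0,0]},{"jaw": 0,"offset": [0.1,0,0],"angular": [0,0,0]}])

```text
t: 10.52
tool_pos: [0.5408, 0.1207, 0.0967]
tool_rot: [0.001, 0.69, 0.724, -0.001]
force: [-1.3, -26.4, 12.3]
gripper_width: 0.0387
```

```bash
python3 go.py .5402 .1215 .0965 2.8
```

```text
t 10.5167 pos [0.5408 0.1207 0.0967] psi 2.786877443828851 F [ -1.2558 -26.3858  12.299 ] w 0.03874991944233523 q6 0.10893295857310778
offset cm [ 0.0805 -0.0554  0.0172] ang [-0.0001  0.0037 -0.0002]
```

The force jumped from 10 to 26 N while the tool moved only 0.4 mm, so the carrier is on the stops. I'll hold and check.

Request:
apply_moves(motion=[{"jaw": 0,"offset": [0,0,0],"angular": [0,0,0]},{"jaw": 0,"offset": [0,0,0],"angular": [0,0,0]},{"jaw": 0,"offset": [0,0,0],"angular": [0,0,0]},{"jaw": 0,"offset": [0,0,0],"angular": [0,0,0]},{"jaw": 0,"offset": [0,0,0],"angular": [0,0,0]}])

```text
t: 10.93
tool_pos: [0.5408, 0.1207, 0.0967]
tool_rot: [0.001, 0.69, 0.724, -0.001]
force: [-0.9, -25.6, 11.2]
gripper_width: 0.0387
```

```bash
python3 chk.py 9; python3 go.py .5402 .1215 .0965 2.8; python3 - <<'E'
import cv2
p=cv2.imread("pics/s9.png");cv2.imwrite("pics/s9d.png",cv2.convertScaleAbs(cv2.resize(p[265:330,360:430],None,fx=9,fy=9,interpolation=2),alpha=1.8))
from cell import robot;print(robot.get_state()["ft_torque"])
E
```

```text
zbottom 0.00817661002207487 tcp rel mark (sx,sy mm) [71.2057 -0.5679]
orange rel scene-mark sx,sy [97.5242  0.0626] ((539.1734008789062, 145.60470581054688), (50.482749938964844, 8.02228832244873), 1.7183787822723389)
t 10.9833 pos [0.5408 0.1207 0.0967] psi 2.783182676505097 F [ -0.5937 -26.1741  11.4453] w 0.03918334245639253 q6 0.1088360774827227
offset cm [ 0.0808 -0.0537  0.0161] ang [-0.0001  0.0035 -0.0003]
[-4.40857482  0.10940613  0.04380712]
```

View pics/s9d.png

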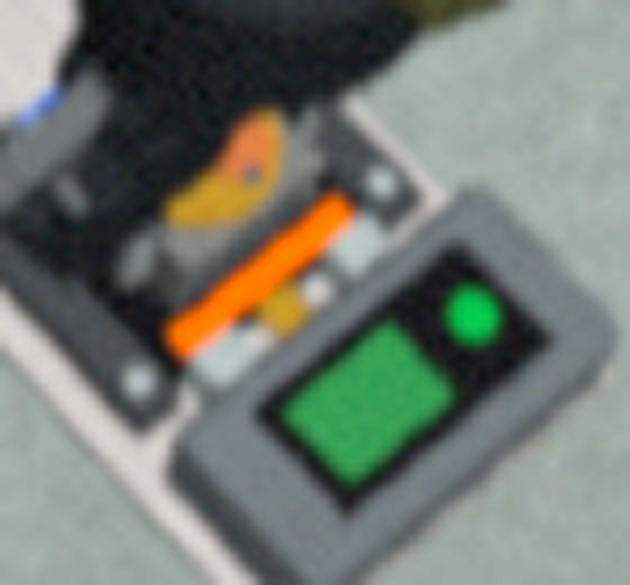

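View pics/s9.png

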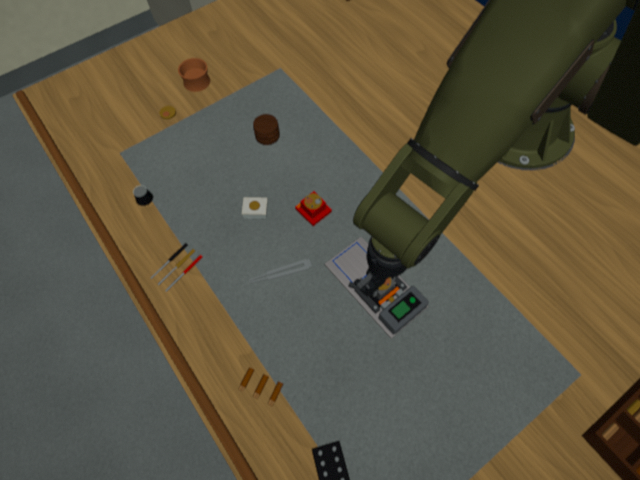

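The close crop shows the stripe edge touching both stop posts, at (225,365) and (360,245), with the plunger at (285,305) pushed in between them. In the full view the pot (266,128), box (255,207), tweezers (285,270) and red piece (313,207) are where they were. I'm handing it in.

```bash
python3 -c "
from cell import ticket;print(ticket.job_done())"
```

```text
the job is handed in; nothing more can be done
None
```

The carrier is pressed against both steel stops and still gripped, and I handed the job in at about 11 s.

**What I did:** I gripped the grey carrier across its block and set it flat in the blue outline. It was 0.2 mm off centre across and parallel to the station, with the stripe towards the plunger. Then I slid it between the guides and onto the plunger until it stopped.

**Last checks:**
- **Push:** the force rose from about 10 N to 26 N while the tool moved only about 0.4 mm. It stayed at about 26 N, with almost no sideways force or twist, so both stops are loaded.
- **Picture:** the close view shows the striped edge touching both stop posts and the plunger pushed in. The pot, box, tweezers and red piece look unmoved.

**Where the checks disagreed:**
- **Travel:** it measured 71.2 mm by the tool and about 71 mm by camera, against the nominal 72 mm. That is within the camera calibration error.
- **Camera agreement:** the two cameras differed by 2–3 mm, so I used their mean.
- **Set-down force:** it briefly reached about 14 N while I was feeling for contact, and I eased it back.
- **Tilt:** the tool ended tilted about 0.2° under the push.
- **Top view:** the arm hid the station in the overhead view I took above the loading area. The placing and seating checks rest on the scene camera and the force readings.

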